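# Reload a roller feed lane with sample cases and clamp the row

### The arm

A 7-joint arm with a two-finger parallel gripper is mounted at the origin on the work surface. World frame = base frame: x ahead of the robot, y to its left, z up, the work surface at z = 0. Lengths are in m, angles in rad, forces in N, time in s.
With the tool pointing down it reaches from about 0.35 to 0.9 m from the base axis. Payload 7.2 kg.
Tool frame: the origin (TCP) lies midway between the tips of the shut fingers; the grasp point (between the pads) lies ctrl.grasp_offset behind it (ctrl.grasp_offset is the distance from the TCP to the grasp point, in m); z points along the fingers, y is the line along which they close (so a half turn about z gives the same grasp; the last joint's range is limited). The gripper opens to 85 mm and grips with 20 to 120 N. Pads are 22 mm wide; open, the fingers measure 114 mm over their backs; the gripper's body (76 mm by 85 mm) begins 54 mm behind the grasp point. The pads swing forward as they close: fully open they stand 13 mm farther back than shut.
Start: joints at [-1.196, 0.411, -0.013, 1.596, 0.006, 1.134, -0.082], TCP at [0.268, 0.565, 0.231] pointing down, gripper open.
Joint ranges: [-2.95, 2.95], [-0.29, 1.99], [-1.47, 1.44], [0.14, 2.54], [-1.03, 4.17], [0.13, 1.85], [-2.86, 2.86]. Speed limits (rad/s): [2.39, 2.39, 3.01, 3.01, 3.14, 3.14, 3.14].

### API

Orientations are given as a 3x3 rotation matrix whose columns are the frame's x, y, z axes.
In Python, from plant import monitor, vision, workorder, ctrl gives the robot as it stands.
- The arm moves only by the shell command python3 -m jog 'ROWS'. ROWS is JSON, one flat list of numbers, 5 for each row, row after row: the shift along the tool's x, y, z in mm, then the turn about the tool's z in degrees, then the closure, from -1 (fully open) to 1 (shut). In form: [x, y, z, yaw, jaw, x, y, z, yaw, jaw, ...]. A call has 1 to 8 rows; each row is the pose to reach, as a shift and turn from the pose commanded when the call began, along the tool's axes at that moment; what a row does not reach only later rows make up. A row lasts 1/10 s, in which the tool goes at most 50 mm and 8.59 degrees, less where a joint would pass 70% of its speed; a pose out of reach is approached as far as the arm can. A call with a gripper value outside its range is refused whole. The fingers move at their own pace and stop on an object; the grip force is fixed at half the most. Time passes only in rows, so rows that repeat a pose let the fingers close. It gives the time, the measured TCP pose, the force, the opening and the grip force at its end, in the units of the state.
- monitor.state(): the state, without advancing time (a new reading comes with each control period).
- vision.grab_frame(name): name is "side" or "top" or "wrist"; returns a dict with "pixels" (400x640x3 uint8, red, green, blue), "fovy" (degrees; the focal length in pixels is half the picture's height over the tangent of half this angle, whatever the lens; pixels are square), "cx", "cy" (the principal point, pixels), "R" (3x3) and "t" (3): a world point X has camera coordinates R X + t; the wrist camera has in their place "mount" (4x4, takes a point from camera to tool coordinates, whose origin is the TCP and whose axes are the flange's). Camera axes: x right, y down, z forward; pixel columns grow to the right and rows downward; lengths in m; the calibration is good to about 2 mm. A picture is of the moment at which its call begins: read the wrist's pose just before it. There is no depth.
- workorder.hand_in(): hands the job in; it is judged then, once.
The state is a dict: "t": time; "qpos": joint angles; "qd": joint speeds; "joint_torque": joint torques, N m; "tool_pos": TCP position; "tool_rot": TCP orientation; "wrist_force": force on the tool from outside, world axes, zero at the start; "moment": the same for the moment, N m; "width": opening from 0.0 (shut) to 1.0 (fully open); "gripper_force": force on a finger pad.
Only numpy, scipy, OpenCV 4.12 (cv2) and the standard library are available. Lean on these libraries where they do the work, as an engineer would, in place of code of your own. Each camera call takes 0.05 s, during which the arm holds its last target. There are 200 camera calls.

### The job

Swing the clamp arm up and back off the sloped roller lane, take out the open empty case that stands against the stop and leave it standing or lying in the grey return tray. Then, with the clamp still back, put every lidded case from the bench onto the rollers, long side along the lane and upright, so that they run down and stand in one closed row against the stop. When all are in the row, swing the clamp arm back over centre, down onto the first case; leave the bottle and the beaker where they are.

Things in the scene. Friction and masses are not known exactly. Their poses are not given: they have to be found in the camera images.
- deck: Fixed roller lane, tilted 0.10 rad. Origin: on its centre line, at the uphill face of the stop plate, level with the roller tops, 55 mm above the bench. x runs uphill along the lane, y across it to the robot's side, z square to the rollers. Side guides: 50 mm apart inside, 4 mm thick, 8 mm above the roller tops; stop plate: 30 mm above them. In the row, case centres lie at x = 27, 81, 135, 189, 243 mm, z = 28 mm.
- lane_high (a point): Point on the lane's centre line near its high end, level with the roller tops, 262 mm uphill of the stop face; frame parallel to deck. The free-turning rollers (16 mm thick, 21 mm apart) reach from 4 to 314 mm uphill of the stop. A case (4 mm to spare each side) put down and released anywhere on them rolls down by itself, within 1 to 3 s, to the stop or the case before it.
- clamp (a joint): Toggle clamp arm angle, rad. 0: down, parallel to the lane, its rubber pad pressing on a 56 mm tall case at the stop (-0.08: nothing under it); grows as the arm swings up and over to the downhill side; 2.2: right back at its end stop, the bar then 220 mm above the bench. A spring snaps it away from centre (1.1 rad) to either side and holds it there with about 0.55 Nm (5 N at the handle); light damping.
- clamp_hinge (a point): Pivot of the clamp arm, fixed to the lane: 35 mm downhill of the stop face, on the centre line, 70 mm above the roller tops; frame parallel to deck. The hinge axis is the lane's y axis. The arm is 12 mm wide and lies over the centre line; its pad is 62 mm from the pivot.
- clamp_grip (a point): Where to take the clamp's handle: a round black bar, 12 mm thick, parallel to the hinge axis, that sticks out 85 mm sideways (lane +y) from the arm, 115 mm from the pivot. The point is on the bar's axis, 65 mm to the side of the arm; with the arm down it is at x = 80, y = 65, z = 70 mm in the lane frame. The bar can turn between the fingers as the arm swings.
- empty_mid (a point): The empty case: open-topped, white plastic, no lid, 54 mm long (its x) x 42 mm wide (its y) x 56 mm tall outside, walls 3 mm, 0.06 kg. This point is its centre, half-way up. At the start it stands on the rollers against the stop, under the clamp pad.
- tray: The return tray: grey open box, 120 x 120 mm, 30 mm tall, walls and floor 4 mm, fixed to the bench. Origin: centre of its underside.
- case1_mid (a point): A closed sample case, white plastic with a grey lid, 54 mm long (its x) x 42 mm wide (its y) x 56 mm tall, about 0.14 kg. This point is its centre, half-way up. It stands upright on the blue bench mat in front of the robot at the start; None at the start if this case is absent (3 to 5 are present).
- case2_mid (a point): A closed sample case, white plastic with a grey lid, 54 mm long (its x) x 42 mm wide (its y) x 56 mm tall, about 0.14 kg. This point is its centre, half-way up. It stands upright on the blue bench mat in front of the robot at the start; None at the start if this case is absent (3 to 5 are present).
- case3_mid (a point): A closed sample case, white plastic with a grey lid, 54 mm long (its x) x 42 mm wide (its y) x 56 mm tall, about 0.14 kg. This point is its centre, half-way up. It stands upright on the blue bench mat in front of the robot at the start; None at the start if this case is absent (3 to 5 are present).
- case4_mid (a point): A closed sample case, white plastic with a grey lid, 54 mm long (its x) x 42 mm wide (its y) x 56 mm tall, about 0.14 kg. This point is its centre, half-way up. It stands upright on the blue bench mat in front of the robot at the start; None at the start if this case is absent (3 to 5 are present).
- case5_mid (a point): A closed sample case, white plastic with a grey lid, 54 mm long (its x) x 42 mm wide (its y) x 56 mm tall, about 0.14 kg. This point is its centre, half-way up. It stands upright on the blue bench mat in front of the robot at the start; None at the start if this case is absent (3 to 5 are present).
- bottle: Bystander: amber bottle, 64 mm across, 150 mm tall, beyond the lane. Origin: centre of its underside.
- beaker: Bystander: glass beaker, 68 mm across, 85 mm tall, beyond the lane. Origin: centre of its underside.
- tube_rack: Bystander: white tube rack, 70 x 150 x 47 mm, fixed beyond the lane. Origin: centre of its underside.

How it is judged:
On the way, in this order (a step that is already met when the one before it is completed fails the run):
1. the clamp arm is swung back off the lane (value of joint clamp above 1.7 rad), for 0.2 s.
2. the empty case is in the return tray (x of empty_mid in the frame of tray between -0.05 and 0.05 m and y of empty_mid in the frame of tray between -0.05 and 0.05 m and z of empty_mid in the frame of tray below 0.045 m and linear speed of empty below 0.05 m/s and contact force between the fingers and empty below 0.1 N), for 0.2 s.
3. every lidded case stands on the rollers in one closed row against the stop, the clamp still back (x of case1_mid in the frame of deck between 0.021 and 0.258 m and y of case1_mid in the frame of deck between -0.009 and 0.009 m and z of case1_mid in the frame of deck between 0.023 and 0.034 m and angle between the z axis of each of case1_mid, case2_mid, case3_mid, case4_mid, case5_mid and the z axis of deck, either way round below 0.08 rad and (x of case1_mid in the frame of deck below 0.033 m or distance between case1_mid and case2_mid below 0.06 m or distance between case1_mid and case3_mid below 0.06 m or distance between case1_mid and case4_mid below 0.06 m or distance between case1_mid and case5_mid below 0.06 m) and x of case2_mid in the frame of deck between 0.021 and 0.258 m and y of case2_mid in the frame of deck between -0.009 and 0.009 m and z of case2_mid in the frame of deck between 0.023 and 0.034 m and (x of case2_mid in the frame of deck below 0.033 m or distance between case2_mid and case1_mid below 0.06 m or distance between case2_mid and case3_mid below 0.06 m or distance between case2_mid and case4_mid below 0.06 m or distance between case2_mid and case5_mid below 0.06 m) and x of case3_mid in the frame of deck between 0.021 and 0.258 m and y of case3_mid in the frame of deck between -0.009 and 0.009 m and z of case3_mid in the frame of deck between 0.023 and 0.034 m and (x of case3_mid in the frame of deck below 0.033 m or distance between case3_mid and case1_mid below 0.06 m or distance between case3_mid and case2_mid below 0.06 m or distance between case3_mid and case4_mid below 0.06 m or distance between case3_mid and case5_mid below 0.06 m) and x of case4_mid in the frame of deck between 0.021 and 0.258 m and y of case4_mid in the frame of deck between -0.009 and 0.009 m and z of case4_mid in the frame of deck between 0.023 and 0.034 m and (x of case4_mid in the frame of deck below 0.033 m or distance between case4_mid and case1_mid below 0.06 m or distance between case4_mid and case2_mid below 0.06 m or distance between case4_mid and case3_mid below 0.06 m or distance between case4_mid and case5_mid below 0.06 m) and x of case5_mid in the frame of deck between 0.021 and 0.258 m and y of case5_mid in the frame of deck between -0.009 and 0.009 m and z of case5_mid in the frame of deck between 0.023 and 0.034 m and (x of case5_mid in the frame of deck below 0.033 m or distance between case5_mid and case1_mid below 0.06 m or distance between case5_mid and case2_mid below 0.06 m or distance between case5_mid and case3_mid below 0.06 m or distance between case5_mid and case4_mid below 0.06 m) and x of any of case1_mid, case2_mid, case3_mid, case4_mid, case5_mid in the frame of deck below 0.033 m and value of joint clamp above 1.1 rad), for 0.2 s.
4. the clamp arm is swung down onto the first case (value of joint clamp between -0.03 and 0.05 rad), for 0.2 s.
At the end, for the whole second after the job is handed in: All lidded cases stand still and upright on the rollers, within 9 mm of the centre line, the first within 6 mm of the stop and each other one with its centre less than 60 mm from its neighbour's, the clamp is down on the first (-0.03 to 0.05 rad), and the empty case lies in the tray (all of step 4 and x of case1_mid in the frame of deck between 0.021 and 0.258 m and y of case1_mid in the frame of deck between -0.009 and 0.009 m and z of case1_mid in the frame of deck between 0.023 and 0.034 m and angle between the z axis of each of case1_mid, case2_mid, case3_mid, case4_mid, case5_mid and the z axis of deck, either way round below 0.08 rad and (x of case1_mid in the frame of deck below 0.033 m or distance between case1_mid and case2_mid below 0.06 m or distance between case1_mid and case3_mid below 0.06 m or distance between case1_mid and case4_mid below 0.06 m or distance between case1_mid and case5_mid below 0.06 m) and x of case2_mid in the frame of deck between 0.021 and 0.258 m and y of case2_mid in the frame of deck between -0.009 and 0.009 m and z of case2_mid in the frame of deck between 0.023 and 0.034 m and (x of case2_mid in the frame of deck below 0.033 m or distance between case2_mid and case1_mid below 0.06 m or distance between case2_mid and case3_mid below 0.06 m or distance between case2_mid and case4_mid below 0.06 m or distance between case2_mid and case5_mid below 0.06 m) and x of case3_mid in the frame of deck between 0.021 and 0.258 m and y of case3_mid in the frame of deck between -0.009 and 0.009 m and z of case3_mid in the frame of deck between 0.023 and 0.034 m and (x of case3_mid in the frame of deck below 0.033 m or distance between case3_mid and case1_mid below 0.06 m or distance between case3_mid and case2_mid below 0.06 m or distance between case3_mid and case4_mid below 0.06 m or distance between case3_mid and case5_mid below 0.06 m) and x of case4_mid in the frame of deck between 0.021 and 0.258 m and y of case4_mid in the frame of deck between -0.009 and 0.009 m and z of case4_mid in the frame of deck between 0.023 and 0.034 m and (x of case4_mid in the frame of deck below 0.033 m or distance between case4_mid and case1_mid below 0.06 m or distance between case4_mid and case2_mid below 0.06 m or distance between case4_mid and case3_mid below 0.06 m or distance between case4_mid and case5_mid below 0.06 m) and x of case5_mid in the frame of deck between 0.021 and 0.258 m and y of case5_mid in the frame of deck between -0.009 and 0.009 m and z of case5_mid in the frame of deck between 0.023 and 0.034 m and (x of case5_mid in the frame of deck below 0.033 m or distance between case5_mid and case1_mid below 0.06 m or distance between case5_mid and case2_mid below 0.06 m or distance between case5_mid and case3_mid below 0.06 m or distance between case5_mid and case4_mid below 0.06 m) and x of any of case1_mid, case2_mid, case3_mid, case4_mid, case5_mid in the frame of deck below 0.033 m and x of empty_mid in the frame of tray between -0.05 and 0.05 m and y of empty_mid in the frame of tray between -0.05 and 0.05 m and z of empty_mid in the frame of tray below 0.045 m and linear speed of each of case1, case2, case3, case4, case5 below 0.03 m/s); the robot touches nothing.
It fails at once if the bottle is pushed aside (more than 3 cm) (distance of bottle from where it was at the start of the episode above 0.03 m).
It fails at once if the beaker is pushed aside (more than 3 cm) (distance of beaker from where it was at the start of the episode above 0.03 m).
Of case1, case2, case3, case4, case5 only 3 to 5 are there at a start; the rules pass over those that are not, and their reading is None.
At some moment in a run one of case1, case2, case3, case4, case5 may be knocked a few centimetres aside while the robot is not near it.
Once in a run the grip may slacken for a moment while it holds something.
It also fails if it takes over 210 s, if anything falls off the work surface, if the arm or the gripper's body presses on something with over 40 N, if the wrist force passes 120 N, or if a joint passes its speed limit or range.

## Working session

There is one attempt and no reset: what is moved stays moved. The work goes in short steps, Python scripts to look and compute and a shell command to move; the robot and the scene stay as the last step left them, time stands still between calls to the robot, and variables do not carry over. Pictures are saved under pics/ and viewed, at most 14 in all, crops included, and the job is handed in when it is done.

```bash
ls; mkdir -p pics
python3 - <<'E'
from plant import monitor, vision, workorder, ctrl
import cv2, numpy as np
s=monitor.state(); print(s); print(ctrl.grasp_offset)
for n in("top","side","wrist"):
    f=vision.grab_frame(n); cv2.imwrite(f"pics/{n}0.png",f["pixels"][:,:,::-1])
    print(n,{k:v for k,v in f.items() if k!="pixels"})
E
```

```text
pics
{'t': 0.0, 'qpos': array([-1.19620285,  0.41193531, -0.01269647,  1.59706423,  0.00563128,
        1.13430887, -0.08221213]), 'qd': array([-0.0001841 , -0.00212747, -0.00101367, -0.00138874,  0.00072557,
        0.00260228,  0.00103925]), 'joint_torque': array([-2.13577209e-05, -6.00628853e+01,  6.82401471e-01, -2.99417388e+01,
        1.38674371e-02,  1.07565278e-02,  9.25565246e-06]), 'tool_pos': array([0.267628  , 0.56423591, 0.23042285]), 'tool_rot': array([[-9.03563296e-01,  4.28454241e-01, -5.77841564e-04],
       [ 4.28454603e-01,  9.03561932e-01, -1.57772033e-03],
       [-1.53865325e-04, -1.67314906e-03, -9.99998588e-01]]), 'wrist_force': array([ 0.70470302, -0.63033936,  0.34355541]), 'moment': array([0.00414056, 0.03856707, 0.02385381]), 'gripper_force': 0.0, 'width': 0.9986436733345256}
0.0187
top {'fovy': 50.26679747473847, 'cx': 323.51243026902785, 'cy': 193.94988886409072, 'R': array([[ 0.01629223, -0.99985416, -0.00511986],
       [-0.98334215, -0.01509565, -0.18113626],
       [ 0.18103256,  0.00798569, -0.98344468]]), 't': array([-0.02235137,  0.60901916,  1.08980132])}
side {'fovy': 56.28259685859699, 'cx': 321.01923065236986, 'cy': 201.31241942521572, 'R': array([[-0.9943028 , -0.10524629, -0.01688696],
       [-0.06291168,  0.70732303, -0.7040854 ],
       [ 0.08604691, -0.69901169, -0.70991449]]), 't': array([0.58138167, 0.11842799, 0.85278433])}
wrist {'fovy': 68.45142869509691, 'cx': 322.8154231399466, 'cy': 202.59550112193094, 'mount': array([[-3.89166393e-04, -9.47741286e-01, -3.19039657e-01,
         8.07041147e-02],
       [ 9.99999873e-01, -4.71353983e-04,  1.80401669e-04,
        -7.21108840e-04],
       [-3.21354722e-04, -3.19039546e-01,  9.47741349e-01,
        -1.42446515e-01],
       [ 0.00000000e+00,  0.00000000e+00,  0.00000000e+00,
         1.00000000e+00]])}
```

View pics/top0.png

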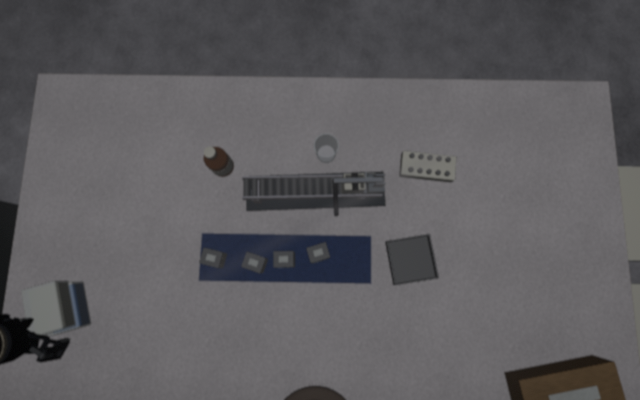

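View pics/side0.png

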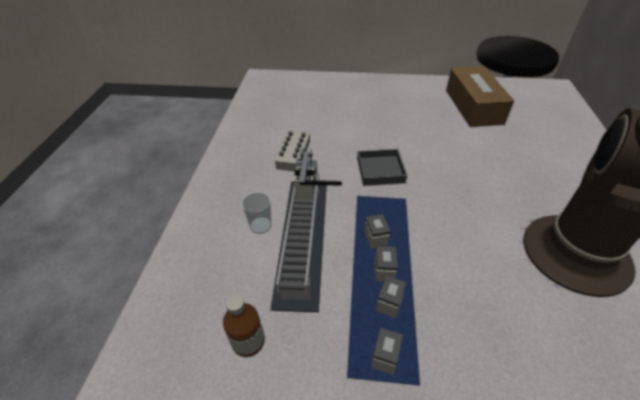

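The top view shows four cases on the mat at (210,258), (253,262), (283,259) and (318,253), and the tray at (412,259). The lane runs from its high end at (244,188) to the stop and clamp near (370,182), with the handle at (336,205). The side view agrees on all of this.

```bash
cat > h.py <<'E'
from plant import monitor, vision, workorder, ctrl
import cv2, numpy as np
def grab(n,save=None):
    s=monitor.state(); f=vision.grab_frame(n)
    if n=="wrist":
        M=np.array(f["mount"]); Rt,p=s["tool_rot"],s["tool_pos"]
        f["Rc"]=Rt@M[:3,:3]; f["o"]=Rt@M[:3,3]+p
    else:
        f["Rc"]=f["R"].T; f["o"]=-f["R"].T@f["t"]
    f["f"]=200/np.tan(np.radians(f["fovy"]/2))
    f["bgr"]=f["pixels"][:,:,::-1].copy()
    if save: cv2.imwrite(f"pics/{save}.png",f["bgr"])
    return f
def ray(f,uv):
    d=f["Rc"]@np.array([(uv[0]-f["cx"])/f["f"],(uv[1]-f["cy"])/f["f"],1.]); return d
def cast(f,uv,z):
    d=ray(f,uv); return f["o"]+d*(z-f["o"][2])/d[2]
def tri(f,uv,g,uw):
    a,b=ray(f,uv),ray(g,uw); k=np.linalg.lstsq(np.c_[a,-b],g["o"]-f["o"],rcond=None)[0]
    P,Q=f["o"]+k[0]*a,g["o"]+k[1]*b; return (P+Q)/2,np.linalg.norm(P-Q)
def proj(f,X):
    c=f["Rc"].T@(np.asarray(X)-f["o"]); return np.array([f["cx"],f["cy"]])+f["f"]*c[:2]/c[2]
def go(p,ydir=None):
    """shift (tool mm) and yaw deg to bring TCP to p, tool y along +-ydir (deg, world)"""
    s=monitor.state(); R=s["tool_rot"]; d=R.T@(np.asarray(p)-s["tool_pos"])*1000; w=0
    if ydir is not None:
        v=R.T@[np.cos(np.radians(ydir)),np.sin(np.radians(ydir)),0]
        w=np.degrees(np.arctan2(-v[0],v[1])); w=(w+90)%180-90
    return np.round(d,1),np.round(w,1),"q7",s["qpos"][6].round(2)
E
python3 - <<'E'
from h import *
f=grab("top");g=grab("side")
for n,u,z in[("c",(210,258),.056),("c",(253,262),.056),("c",(283,259),.056),("c",(318,253),.056),("tray",(412,259),.03),("bottle",(209,152),.15),("beaker",(326,153),.0),("rack",(428,165),.047),("laneHi",(244,188),.085),("stop",(371,183),.07),("handle",(336,205),.135),("matL",(200,258),0)]:
    print(n,cast(f,u,z).round(3))
print("handle tip",tri(f,(337,213),g,(341,183)))
print(go([.48,-.08,.40],90))
E
```

```text
c [0.434 0.282 0.056]
c [0.426 0.168 0.056]
c [0.435 0.09  0.056]
c [ 0.452 -0.001  0.056]
tray [ 0.441 -0.252  0.03 ]
bottle [0.695 0.276 0.15 ]
beaker [ 0.739 -0.017  0.   ]
rack [ 0.696 -0.297  0.047]
laneHi [0.617 0.196 0.085]
stop [ 0.638 -0.139  0.07 ]
handle [ 0.567 -0.045  0.135]
matL [0.435 0.324 0.   ]
handle tip (array([ 0.54503719, -0.04740733,  0.1311083 ]), np.float64(0.005415925088469966))
(array([-468. , -491.5, -168.7]), np.float64(-25.4), 'q7', np.float64(-0.08))
```

```bash
python3 -m jog '[-50,-50,-30,-4,-1,-90,-90,-60,-8,-1,-130,-125,-90,-12,-1,-170,-165,-120,-16,-1,-210,-205,-150,-20,-1,-250,-245,-165,-24,-1,-285,-280,-165,-25.4,-1,-285,-280,-165,-25.4,-1]' | tail -c 700; python3 -c "
from h import *
print(go([.53,-.06,.38],90))"
```

```text
t: 1.05
tool_pos: [0.3943, 0.2191, 0.3887]
tool_rot: [[-1.0, -0.002, 0.001], [-0.002, 1.0, 0.001], [-0.001, 0.001, -1.0]]
wrist_force: [0.1, 0.7, 0.7]
width: 0.997
gripper_force: 0.0
(array([-135.3, -279.3,    8.5]), np.float64(0.1), 'q7', np.float64(0.96))
```

```bash
python3 -m jog '[-20,-45,2,0,-1,-42,-88,4,0,-1,-63,-132,6,0,-1,-85,-176,8,0,-1,-107,-220,8,0,-1,-125,-260,8,0,-1,-135,-280,8,0,-1,-135,-280,8,0,-1]' | tail -c 300; python3 -c "
from h import *
f=grab('wrist','w1'); print(f['o']); print(cast(f,(322,200),.1))
np.savez('w1.npz',Rc=f['Rc'],o=f['o'])"
```

```text
t: 1.85
tool_pos: [0.5296, -0.0628, 0.3795]
tool_rot: [[-1.0, 0.005, -0.0], [0.005, 1.0, -0.002], [0.0, -0.002, -1.0]]
wrist_force: [0.9, 0.6, -0.6]
width: 1.004
gripper_force: 0.0
[ 0.44851698 -0.06328256  0.52193426]
[ 0.58637628 -0.06599015  0.1       ]
```

View pics/w1.png

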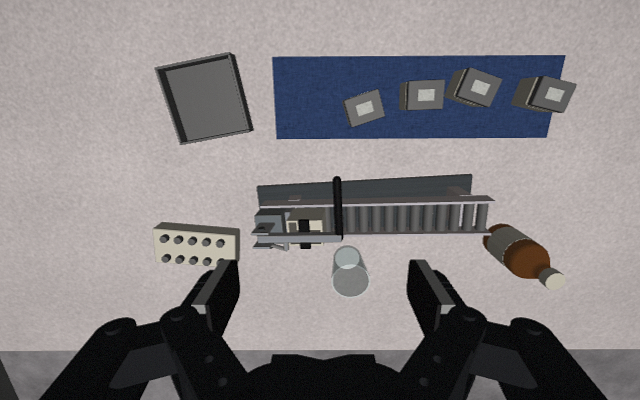

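The wrist view takes in the whole scene: the four cases at (365,108), (423,95), (475,87) and (545,95), and the tray centred near (205,97). The handle bar runs from (337,179) to (338,238) and the lane from x=255 to 493. I'll zoom in on the lane.

```bash
python3 -c "
import cv2
i=cv2.imread('pics/w1.png')[165:260,245:505]
i=cv2.convertScaleAbs(cv2.resize(i,None,fx=3,fy=3,interpolation=cv2.INTER_CUBIC),alpha=1.4)
cv2.imwrite('pics/w1c.png',i)"
```

```text
(no output)
```

View pics/w1c.png

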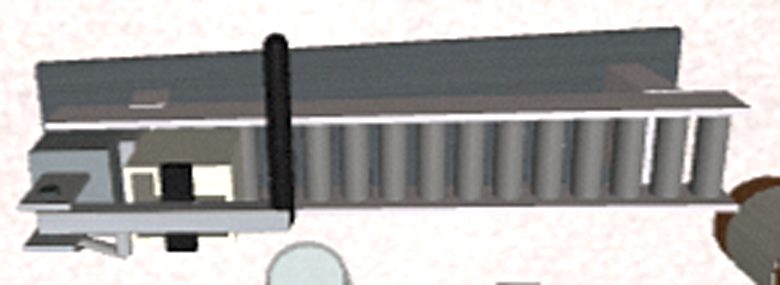

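```bash
cat > fit.py <<'E'
from h import *
from scipy.optimize import least_squares
z=np.load('w1.npz'); f=dict(Rc=z['Rc'],o=z['o'],f=200/np.tan(np.radians(68.45142869509691/2)),cx=322.815,cy=202.5955)
def deck(q):
    c,s=np.cos(q[2]),np.sin(q[2]); a=.1
    X=np.array([c*np.cos(a),s*np.cos(a),np.sin(a)]); Y=np.array([-s,c,0]); return np.c_[X,Y,np.cross(X,Y)],np.array([q[0],q[1],.055])
full=lambda c:np.array([245+c[0]/3,165+c[1]/3])
if __name__=="__main__":
    ro=[((709,155),.306),((668,157),.285),((588,158),.243),((509,160),.201),((432,161),.159),((355,163),.117),((317,164),.096)]
    gd=[((300,116),.027),((450,112),.027),((650,110),.027),((400,207),-.027),((550,206),-.027),((700,204),-.027)]
    def res(q):
        R,o=deck(q); r=[]
        for c,x in ro: r.append((proj(f,o+R@[x,0,0])-full(c))[0])
        for c,y in gd:
            u=full(c); A,B=[proj(f,o+R@[x,y,.008]) for x in(.05,.3)]; r.append((A+(B-A)*(u[0]-A[0])/(B[0]-A[0])-u)[1])
        return r
    s=least_squares(res,[.62,-.12,1.57]); print(s.x,np.round(s.fun,1))
    R,o=deck(s.x); np.save('deck.npy',s.x)
    for n,p in[("tip",[.08,.085,.07]),("grip",[.08,.065,.07]),("bar0",[.08,.006,.07]),("caseTop",[.054,.021,.056]),("caseTop",[0.054,-.021,.056]),("stop",[0,.025,.03]),("hinge",[-.035,0,.07])]:
        u=proj(f,o+R@p); print(n,(o+R@p).round(4),((u-[245,165])*3).round(0))
E
python3 fit.py
```

```text
[ 0.6329958  -0.11542016  1.6183244 ] [ 1.2  1.   0.3 -0.1 -0.7 -0.8 -0.9 -0.1  0.4 -0.1 -0.1 -0.1  0.3]
tip [ 0.5446 -0.0469  0.1326] [272.  40.]
grip [ 0.5646 -0.046   0.1326] [274.  82.]
bar0 [ 0.6236 -0.0432  0.1326] [279. 199.]
caseTop [ 0.6097 -0.0683  0.1161] [226. 160.]
caseTop [ 0.6517 -0.0663  0.1161] [231. 237.]
stop [ 0.6082 -0.1196  0.0849] [130. 136.]
hinge [ 0.635  -0.1572  0.1212] [ 48. 212.]
```

```bash
python3 -c "
from h import *
print(go([.565,-.0455,.114],92.7))"
```

```text
(array([-36. ,  15.1, 265.3]), np.float64(-2.9), 'q7', np.float64(1.67))
```

```bash
python3 -m jog '[-20,8,40,-2,-1,-36,15,85,-2.9,-1,-36,15,130,-2.9,-1,-36,15,175,-2.9,-1,-36,15,215,-2.9,-1,-36,15,245,-2.9,-1,-36,15,265,-2.9,-1,-36,15,265,-2.9,-1]' ; python3 -c "
from h import *
print(go([.565,-.0455,.114],92.7))"; python3 -m jog '[0,0,0,0,1,0,0,0,0,1,0,0,0,0,1,0,0,0,0,1,0,0,0,0,1,0,0,0,0,1,0,0,0,0,1,0,0,0,0,1]'
```

```text
t: 2.7
tool_pos: [0.5629, -0.0419, 0.1121]
tool_rot: [[-0.999, -0.053, -0.006], [-0.053, 0.999, 0.001], [0.005, 0.001, -1.0]]
wrist_force: [-1.0, -0.3, 0.5]
width: 0.998
gripper_force: 0.0
(array([-1.9, -3.7, -2. ]), np.float64(0.4), 'q7', np.float64(1.83))
t: 3.5
tool_pos: [0.5655, -0.0438, 0.1153]
tool_rot: [[-0.999, -0.051, 0.001], [-0.051, 0.999, 0.0], [-0.001, 0.0, -1.0]]
wrist_force: [-1.7, 0.6, 6.0]
width: 0.119
gripper_force: 58.7
```

```bash
python3 -m jog '[0,-2.7,-15.8,0,1,0,-7.6,-31.2,0,1,0,-14.6,-45.6,0,1,0,-23.6,-59,0,1,0,-34.3,-71,0,1,0,-46.6,-81.4,0,1,0,-60.2,-90,0,1,0,-75,-96.5,0,1]' ; python3 -c "
from h import *
R=monitor.state(); o=np.array([.635,-.1572,.1212]);d=R['tool_pos']+[0,0,.0187]-o;print(d,np.hypot(d[1],d[2]))"
```

```text
t: 4.3
tool_pos: [0.5694, -0.1121, 0.2134]
tool_rot: [[-0.998, -0.056, -0.0], [-0.056, 0.998, 0.009], [-0.0, 0.009, -1.0]]
wrist_force: [-8.2, 17.2, 23.5]
width: 0.115
gripper_force: 60.5
[-0.06559448  0.04509561  0.11094663] 0.11976130241947774
```

```bash
python3 -m jog '[0,-14.8,-7.4,0,1,0,-31.2,-9.7,0,1,0,-47.7,-9.7,0,1,0,-64,-7.4,0,1]'; python3 -m jog '[0,-16,4.5,0,1,0,-31,11.2,0,1,0,-43,18.6,0,1,0,-49,23,0,1,0,-49,23,0,1]'
```

```text
t: 4.7
tool_pos: [0.5726, -0.1827, 0.2192]
tool_rot: [[-0.999, -0.052, 0.001], [-0.052, 0.999, 0.001], [-0.001, 0.001, -1.0]]
wrist_force: [-4.0, -3.7, 13.3]
width: 0.112
gripper_force: 62.8
t: 5.2
tool_pos: [0.5751, -0.2334, 0.1946]
tool_rot: [[-0.999, -0.05, 0.0], [-0.05, 0.999, -0.002], [-0.0, -0.002, -1.0]]
wrist_force: [4.2, -3.3, -3.7]
width: 0.11
gripper_force: 59.8
```

```bash
python3 -m jog '[0,0,0,0,-1,0,0,0,0,-1,0,0,0,0,-1,0,0,0,0,-1,0,0,-40,0,-1,0,0,-85,0,-1,0,0,-130,0,-1,0,0,-130,0,-1]';  python3 -c "
from h import *
f=grab('side','s1'); cv2.imwrite('pics/s1c.png',cv2.resize(f['bgr'][130:330,240:440],None,fx=3,fy=3))
print(go([.545,-.05,.32],92.7))"
```

```text
t: 6.0
tool_pos: [0.5769, -0.2331, 0.3326]
tool_rot: [[-0.999, -0.051, 0.01], [-0.051, 0.999, -0.003], [-0.01, -0.003, -1.0]]
wrist_force: [-0.0, -1.4, -0.2]
width: 0.998
gripper_force: 0.0
(array([ 21.6, 183.7,   8.8]), np.float64(0.2), 'q7', np.float64(2.09))
```

View pics/s1c.png

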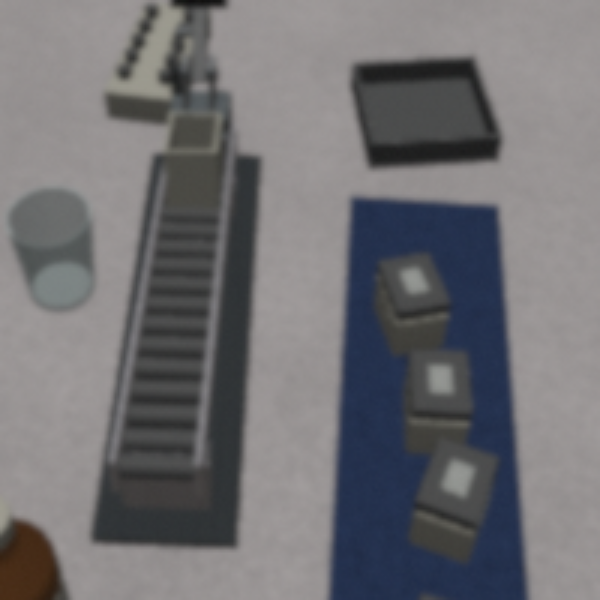

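Side view: the clamp is back, the empty case stands open at the stop around crop (195,155), and the tray is at (425,110). I'll take the empty next.

```bash
python3 -c "
from h import *; from fit import deck
R,o=deck(np.load('deck.npy')); p=o+R@[.027,0,.042]; print(p)
print(go([p[0],p[1],.30],2.7))"
```

```text
[ 0.63191864 -0.09277366  0.09948568]
(array([-62.9, 136.6,  29.4]), np.float64(-89.8), 'q7', np.float64(2.09))
```

```bash
python3 -m jog '[-10,20,0,8,-1,-20,40,0,16,-1,-30,65,5,24,-1,-40,90,10,32,-1,-50,115,20,40,-1,-63,136,29,48,-1,-63,136,29,56,-1,-63,136,29,64,-1]';  python3 -c "
from h import *
print(go([.632,-.0925,.25],2.7))"
```

```text
t: 6.85
tool_pos: [0.6303, -0.0909, 0.2945]
tool_rot: [[-0.481, 0.877, -0.003], [0.877, 0.481, 0.0], [0.002, -0.003, -1.0]]
wrist_force: [-0.2, -0.7, 0.0]
width: 1.003
gripper_force: 0.0
(array([-2.3,  0.8, 44.5]), np.float64(26.0), 'q7', np.float64(0.82))
```

```bash
python3 -m jog '[-2,1,5,8.5,-1,-2,1,15,17,-1,-2,1,30,26,-1,-2,1,44,26,-1,-2,1,44,26,-1]';  python3 -c "
from h import *
f=grab('wrist','w2')
print(go([.632,-.0925,.081],2.7))"
```

```text
t: 7.35
tool_pos: [0.6311, -0.093, 0.2496]
tool_rot: [[-0.055, 0.998, -0.005], [0.998, 0.055, 0.0], [0.0, -0.005, -1.0]]
wrist_force: [0.2, -0.3, -0.7]
width: 0.996
gripper_force: 0.0
(array([  0.8,   0.8, 170.1]), np.float64(0.5), 'q7', np.float64(0.45))
```

View pics/w2.png

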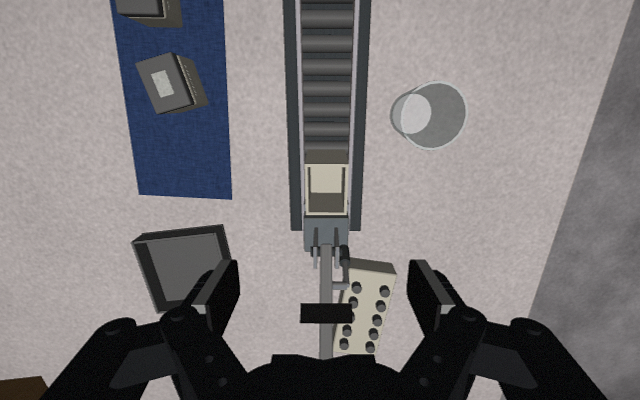

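The wrist view shows the lane centre and the empty case both at u≈326, aligned with the tool, with the handle bar well behind. I'll check the offset, then descend.

```bash
python3 -c "
from h import *; from fit import deck
f=grab('wrist'); R,o=deck(np.load('deck.npy'))
for uv,z in[((304,165),.115),((349,165),.115),((305,216),.11),((348,216),.11),((302,80),.08),((350,80),.08)]: print(uv,(R.T@(cast(f,uv,z)-o)*1000).round(1))
"
python3 -m jog '[1,2,40,0.5,-1,1,2,80,0.5,-1,1,2,120,0.5,-1,1,2,150,0.5,-1,1,2,168,0.5,-1,1,2,168,0.5,-1]'
```

```text
(304, 165) [52.9 17.9 55. ]
(349, 165) [ 53.2 -25.2  55. ]
(305, 216) [-1.7 17.9 55.4]
(348, 216) [ -1.3 -26.5  55.4]
(302, 80) [126.8  21.1  12.4]
(350, 80) [127.2 -26.3  12.4]
t: 8.05
tool_pos: [0.6333, -0.0924, 0.0826]
tool_rot: [[-0.044, 0.999, -0.004], [0.999, 0.044, 0.0], [0.001, -0.004, -1.0]]
wrist_force: [0.4, 0.3, 0.6]
width: 1.003
gripper_force: 0.0
```

```bash
python3 -c "
import numpy as np; q=np.load('deck.npy'); q[0]+=.0028; q[1]-=.0008; np.save('deck.npy',q)"
python3 -m jog '[0,2,0,0,-1,0,2,0,0,0.5,0,2,0,0,1,0,2,0,0,1,0,2,0,0,1,0,2,0,0,1,0,2,0,0,1,0,2,0,0,1]'
```

```text
t: 8.85
tool_pos: [0.6371, -0.0926, 0.0858]
tool_rot: [[-0.043, 0.999, 0.002], [0.999, 0.043, 0.0], [0.0, 0.002, -1.0]]
wrist_force: [-1.2, 0.9, 6.6]
width: 0.484
gripper_force: 60.2
```

```bash
python3 -c "
from fit import *
P=np.array([cast(f,u,.03) for u in [(155,68),(232,53),(253,131),(181,144)]]); print(P.round(3),P.mean(0))
for i in range(4):
    d=P[(i+1)%4]-P[i]; print(np.linalg.norm(d),np.degrees(np.arctan2(d[1],d[0])))
print(go([P.mean(0)[0],P.mean(0)[1],.2],12))
"
python3 -m jog '[0,0,-20,0,1,0,0,-50,0,1,0,0,-90,0,1,0,0,-130,0,1,0,0,-130,0,1]'
```

```text
[[ 0.395 -0.321  0.03 ]
 [ 0.375 -0.201  0.03 ]
 [ 0.49  -0.178  0.03 ]
 [ 0.511 -0.299  0.03 ]] [ 0.44285223 -0.24973413  0.03      ]
0.12175121463743475 99.44681011855337
0.11698407822915088 11.010163777886248
0.12266401712524623 -80.46133876874798
0.11715934308724386 -169.43861952693388
(array([-148.6, -200.6, -114.6]), np.float64(-9.6), 'q7', np.float64(0.54))
t: 9.35
tool_pos: [0.6392, -0.0939, 0.2206]
tool_rot: [[-0.042, 0.999, 0.009], [0.999, 0.042, -0.001], [-0.001, 0.009, -1.0]]
wrist_force: [-0.3, -1.5, -1.3]
width: 0.474
gripper_force: 60.7
```

```bash
python3 -m jog '[0,-45,0,-2,1,0,-90,0,-4,1,0,-135,0,-6,1,-30,-180,0,-8,1,-70,-202,0,-8,1,-110,-202,0,-8,1,-148,-202,0,-8,1,-148,-202,0,-8,1]'; python3 -c "
from h import *
print(go([.443,-.250,.035],10.5))"
```

```text
t: 10.15
tool_pos: [0.4398, -0.2543, 0.2151]
tool_rot: [[-0.175, 0.985, 0.001], [0.985, 0.175, -0.003], [-0.003, 0.001, -1.0]]
wrist_force: [-0.5, 0.2, -0.9]
width: 0.479
gripper_force: 61.0
(array([  4.3,   3.7, 180.1]), np.float64(-0.4), 'q7', np.float64(0.89))
```

```bash
python3 -m jog '[4,4,40,0,1,4,4,80,0,1,4,4,120,0,1,4,4,150,0,1,4,4,168,0,1,4,4,177,0,1,4,4,181,0,1,4,4,181,0,1]'; python3 -m jog '[0,0,0,0,-0.4,0,0,0,0,-0.4,0,0,0,0,-0.4,0,0,0,0,-0.4,0,0,-30,0,-0.4,0,0,-70,0,-0.4,0,0,-110,0,-1,0,0,-150,0,-1]'; python3 -m jog '[0,0,-40,0,-1,0,0,-80,0,-1,0,0,-120,0,-1,0,0,-120,0,-1]'; python3 -c "
from h import *
f=grab('wrist','w3');print(go([.50,.13,.36],92.7))"
```

```text
t: 10.95
tool_pos: [0.4435, -0.2438, 0.0347]
tool_rot: [[-0.181, 0.984, -0.001], [0.984, 0.181, 0.002], [0.002, -0.0, -1.0]]
wrist_force: [-4.1, 3.3, 7.7]
width: 0.479
gripper_force: 62.1
t: 11.75
tool_pos: [0.4438, -0.2445, 0.185]
tool_rot: [[-0.181, 0.984, -0.001], [0.984, 0.181, -0.0], [-0.0, -0.001, -1.0]]
wrist_force: [0.7, -0.6, 0.6]
width: 0.993
gripper_force: 0.0
t: 12.15
tool_pos: [0.4461, -0.246, 0.3083]
tool_rot: [[-0.181, 0.984, 0.008], [0.984, 0.181, -0.002], [-0.003, 0.007, -1.0]]
wrist_force: [-0.0, -0.9, -0.5]
width: 1.003
gripper_force: 0.0
(array([358.8, 122.1, -54.1]), np.float64(-82.3), 'q7', np.float64(0.78))
```

View pics/w3.png

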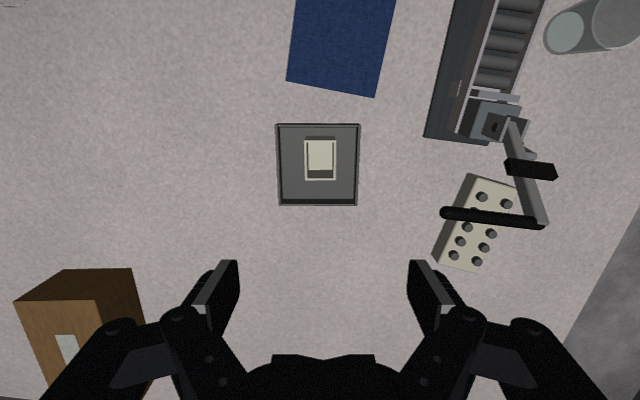

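The wrist view shows the empty case standing in the middle of the tray, at (320,160). Next I'll measure all the cases from above the mat.

```bash
python3 -m jog '[40,7,-10,1,-1,85,14,-20,2,-1,130,21,-30,4,-1,175,29,-40,6,-1,220,37,-50,8,-1,265,44,-50,8,-1,305,51,-50,8,-1,331,55,-50,8,-1]'; python3 -m jog '[0,0,0,0,-1,0,0,0,0,-1]'
cat >> h.py <<'E'
def cases(f,zt=.056,mn=250):
    """lid quadrilaterals: grey areas ringed by blue mat; returns centre on top plane, long-side angle, sizes"""
    b=f["bgr"].astype(int); hsv=cv2.cvtColor(f["bgr"],cv2.COLOR_BGR2HSV)
    blue=((hsv[...,0]>100)&(hsv[...,0]<130)&(hsv[...,1]>110)).astype(np.uint8)
    cs,_=cv2.findContours(blue,cv2.RETR_EXTERNAL,cv2.CHAIN_APPROX_NONE); hull=cv2.convexHull(max(cs,key=cv2.contourArea))
    m=np.zeros_like(blue); cv2.fillConvexPoly(m,hull,1)
    m=cv2.morphologyEx((m&(1-blue)).astype(np.uint8),cv2.MORPH_OPEN,np.ones((5,5),np.uint8))
    return m
E
python3 -c "
from h import *
f=grab('wrist','w4'); np.savez('w4.npz',Rc=f['Rc'],o=f['o'])
m=cases(f); cv2.imwrite('pics/w4m.png',np.vstack([f['bgr'][:300],cv2.cvtColor(m[:300]*255,cv2.COLOR_GRAY2BGR)]))"
```

```text
t: 13.0
tool_pos: [0.4373, 0.0944, 0.3523]
tool_rot: [[-0.046, 0.999, -0.002], [0.999, 0.046, -0.0], [-0.0, -0.002, -1.0]]
wrist_force: [-0.3, 0.1, -0.1]
width: 1.003
gripper_force: 0.0
t: 13.2
tool_pos: [0.4379, 0.091, 0.3525]
tool_rot: [[-0.044, 0.999, -0.002], [0.999, 0.044, -0.002], [-0.001, -0.002, -1.0]]
wrist_force: [0.3, -0.1, -0.3]
width: 1.002
gripper_force: 0.0
```

View pics/w4m.png

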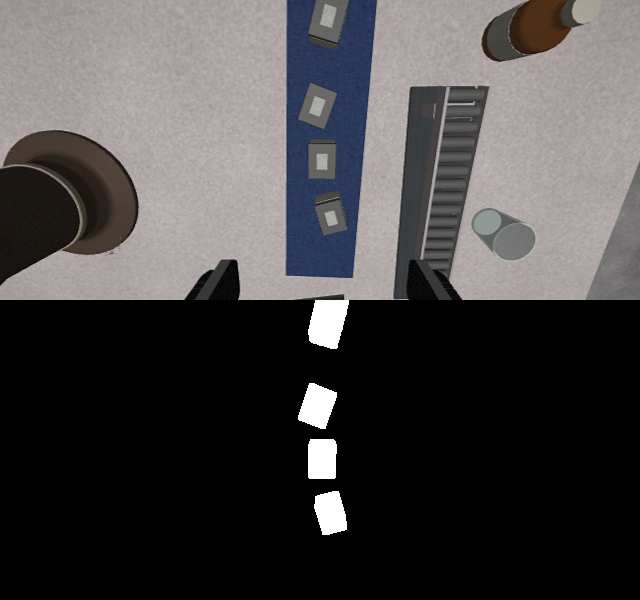

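The mask is clean. The case lids, with white labels at their centres, are at (331,218), (322,161), (317,105) and (328,15).

```bash
cat >> h.py <<'E'
def meas(f,zt=.056):
    m=cases(f); g=f["bgr"].min(2); out=[]
    n,l,st,_=cv2.connectedComponentsWithStats(m)
    for i in range(1,n):
        if st[i,4]<250: continue
        k=l==i; v=g[k]; t=(np.percentile(v,30)+np.percentile(v,99))/2
        lab=(k&(g>t)).astype(np.uint8); cs,_=cv2.findContours(lab,cv2.RETR_EXTERNAL,cv2.CHAIN_APPROX_NONE)
        c=max(cs,key=cv2.contourArea); uv=np.array(cv2.minAreaRect(c)[0]); X=cast(f,uv,zt)
        # label rectangle on the top plane -> long-side direction
        W=np.array([cast(f,p[0],zt)[:2] for p in c]).astype(np.float32)*1000
        (cx,cy),(w,h),a=cv2.minAreaRect(W); la=(a if w>h else a+90)
        out.append((uv.round(1),X[:2].round(4),"long",round((la-90+90)%180,1),"label mm",round(max(w,h)),round(min(w,h)),"area",st[i,4]))
    return out
E
python3 -c "
from h import *
f=grab('wrist')
for o in meas(f): print(*o)"
```

```text
[327.3  14.9] [0.4366 0.28  ] long 76.9 label mm 24 16 area 1528
[316.5 105.5] [0.4265 0.1679] long 72.3 label mm 24 16 area 1188
[321.  160.5] [0.436  0.0897] long 92.4 label mm 23 15 area 1106
[330.7 217.3] [ 0.4551 -0.0013] long 108.0 label mm 24 16 area 1103
```

```bash
python3 -c "
from h import *
print(go([.436,.0897,.021],2.4))"; python3 -m jog '[-1,-2,45,0,-1,-1,-2,90,0,-1,-1,-2,135,0,-1,-1,-2,180,0,-1,-1,-2,225,0,-1,-1,-2,270,0,-1,-1,-2,305,0,-1,-1,-2,322,0,-1]';  python3 -c "
from h import *
print(go([.436,.0897,.021],2.4))"
```

```text
(array([ 2.000e-01, -2.000e+00,  3.321e+02]), np.float64(-0.1), 'q7', np.float64(-0.27))
t: 14.1
tool_pos: [0.4349, 0.0879, 0.029]
tool_rot: [[-0.04, 0.999, -0.003], [0.999, 0.04, -0.002], [-0.002, -0.003, -1.0]]
wrist_force: [-0.4, -0.5, -0.3]
width: 0.996
gripper_force: 0.0
(array([1.8, 1.2, 7.9]), np.float64(-0.1), 'q7', np.float64(0.12))
```

```bash
python3 -m jog '[2,1,9,0,-1,2,1,9,0,1,2,1,9,0,1,2,1,9,0,1,2,1,9,0,1,2,1,9,0,1,2,1,9,0,1,2,1,9,0,1]'; python3 -m jog '[0,0,-40,0,1,0,0,-80,0,1,0,0,-120,0,1,0,0,-160,0,1,0,0,-160,0,1]'; python3 -c "
from h import *; from fit import deck
R,o=deck(np.load('deck.npy'))
for x in(.045,.1,.155,.209): p=o+R@[x,0,0]; print(x,p.round(4),'zbottom',.055+.0998*(x+.027)+.002)
p=o+R@[.045,0,0]; print(go([p[0],p[1],.17],2.7))"
```

```text
t: 14.9
tool_pos: [0.4381, 0.0923, 0.0239]
tool_rot: [[-0.042, 0.999, 0.002], [0.999, 0.042, 0.001], [0.001, 0.002, -1.0]]
wrist_force: [-0.9, -0.4, 6.2]
width: 0.486
gripper_force: 60.7
t: 15.4
tool_pos: [0.4401, 0.0927, 0.1876]
tool_rot: [[-0.042, 0.999, 0.008], [0.999, 0.042, 0.005], [0.005, 0.008, -1.0]]
wrist_force: [0.3, -0.1, -1.9]
width: 0.483
gripper_force: 62.1
0.045 [ 0.6337 -0.0715  0.0595] zbottom 0.0641856
0.1 [ 0.6311 -0.0168  0.065 ] zbottom 0.0696746
0.155 [0.6285 0.0378 0.0705] zbottom 0.0751636
0.209 [0.6259 0.0915 0.0759] zbottom 0.08055280000000001
(array([-172.3,  186.3,   18.3]), np.float64(-0.3), 'q7', np.float64(-0.12))
```

```bash
python3 -m jog '[-33,35,0,0,1,-66,71,0,0,1,-100,107,0,0,1,-132,142,5,0,1,-160,172,10,0,1,-172,186,15,0,1,-172,186,18,0,1,-172,186,18,0,1]'; python3 -c "
from h import *; print(go([.6337,-.0715,.09],2.7))"
```

```text
t: 16.2
tool_pos: [0.6293, -0.0719, 0.1632]
tool_rot: [[-0.042, 0.999, -0.002], [0.999, 0.042, 0.0], [0.0, -0.002, -1.0]]
wrist_force: [0.0, -0.2, -1.5]
width: 0.481
gripper_force: 62.0
(array([ 0.2,  4.5, 73.2]), np.float64(-0.3), 'q7', np.float64(0.41))
```

```bash
python3 -m jog '[0,4,25,-0.3,1,0,4,45,-0.3,1,0,4,60,-0.3,1,0,4,70,-0.3,1,0,4,74,-0.3,1,0,4,74,-0.3,1]'; python3 -c "
from h import *; print(go([.6337,-.0715,.088],2.7))"
```

```text
t: 16.8
tool_pos: [0.6343, -0.0715, 0.0906]
tool_rot: [[-0.048, 0.999, -0.0], [0.999, 0.048, 0.0], [0.0, -0.0, -1.0]]
wrist_force: [-0.7, 0.9, -1.8]
width: 0.482
gripper_force: 62.0
(array([ 0.1, -0.6,  2.6]), np.float64(0.0), 'q7', np.float64(0.46))
```

```bash
python3 -m jog '[0,0,3,0,1,0,0,4,0,1,0,0,4,0,-0.5,0,0,4,0,-1,0,0,4,0,-1,0,0,-40,0,-1,0,0,-85,0,-1,0,0,-130,0,-1]'; python3 -m jog '[-10,0,-45,0,-1,-20,0,-70,0,-1,-20,0,-70,0,-1,-20,0,-70,0,-1]'; python3 -c "
from h import *
f=grab('wrist','w5'); cv2.imwrite('pics/w5c.png',f['bgr'][:280,200:460]); print(go([.4551,-.0013,.25],18))"
```

```text
t: 17.6
tool_pos: [0.6342, -0.072, 0.2223]
tool_rot: [[-0.047, 0.999, -0.0], [0.999, 0.047, -0.0], [-0.0, -0.0, -1.0]]
wrist_force: [1.0, 0.2, 0.3]
width: 0.996
gripper_force: 0.0
t: 18.0
tool_pos: [0.6354, -0.0919, 0.291]
tool_rot: [[-0.047, 0.999, 0.001], [0.999, 0.047, 0.001], [0.0, 0.001, -1.0]]
wrist_force: [-0.4, -0.5, -0.2]
width: 0.998
gripper_force: 0.0
(array([  98.5, -175.4,   40.1]), np.float64(-15.3), 'q7', np.float64(0.38))
```

View pics/w5c.png

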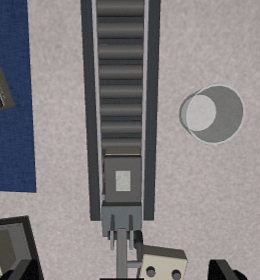

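The first case stands against the stop, centred between the guides (crop pixel (123,180)). Next is the case near (0.455, -0.001).

```bash
python3 -m jog '[20,-36,5,-3,-1,40,-72,10,-6,-1,60,-108,15,-9,-1,80,-144,25,-12,-1,98,-175,35,-15.3,-1,98,-175,40,-15.3,-1,98,-175,40,-15.3,-1]'; python3 -c "
from h import *
for o in meas(grab('wrist')): print(*o)
print(go([.4551,-.0013,.021],18))"
```

```text
t: 18.75
tool_pos: [0.4548, -0.0012, 0.2495]
tool_rot: [[-0.311, 0.95, -0.002], [0.95, 0.311, 0.0], [0.001, -0.002, -1.0]]
wrist_force: [-0.2, -0.6, 0.0]
width: 1.002
gripper_force: 0.0
[348.4   9.4] [0.4264 0.1674] long 71.7 label mm 24 16 area 2250
[322.5 176.5] [ 0.4546 -0.0012] long 108.1 label mm 23 15 area 1850
(array([  0.8,  -0.4, 229.1]), np.float64(0.1), 'q7', np.float64(0.3))
```

```bash
python3 -m jog '[0,0,45,0,-1,0,0,90,0,-1,0,0,135,0,-1,0,0,180,0,-1,0,0,215,0,-1,1,0,229,0,-1,1,0,229,0,-1,1,0,229,0,1]'; python3 -m jog '[0,0,0,0,1,0,0,0,0,1,0,0,0,0,1,0,0,0,0,1,0,0,0,0,1,0,0,0,0,1]'; python3 -m jog '[0,0,-40,0,1,0,0,-80,0,1,0,0,-120,0,1,0,0,-160,0,1,0,0,-160,0,1]'; python3 -c "
from h import *; print(go([.6311,-.0168,.17],2.7))"
```

```text
t: 19.6
tool_pos: [0.4564, -0.0021, 0.0215]
tool_rot: [[-0.308, 0.951, -0.0], [0.951, 0.308, -0.001], [-0.001, -0.001, -1.0]]
wrist_force: [0.2, -0.3, 0.8]
width: 0.856
gripper_force: 0.0
t: 20.2
tool_pos: [0.4567, -0.0012, 0.0228]
tool_rot: [[-0.31, 0.951, 0.003], [0.951, 0.31, 0.001], [-0.0, 0.003, -1.0]]
wrist_force: [0.3, -0.4, 5.8]
width: 0.484
gripper_force: 60.8
t: 20.7
tool_pos: [0.4586, -0.0011, 0.1866]
tool_rot: [[-0.309, 0.951, 0.009], [0.951, 0.309, 0.003], [0.001, 0.01, -1.0]]
wrist_force: [0.3, -0.6, -1.6]
width: 0.482
gripper_force: 61.4
(array([-68.3, 159.1,  18.1]), np.float64(15.3), 'q7', np.float64(0.39))
```

```bash
python3 -m jog '[-15,36,0,3,1,-30,72,0,6,1,-45,108,0,9,1,-60,140,5,12,1,-68,159,10,15.3,1,-68,159,18,15.3,1,-68,159,18,15.3,1]'; python3 -c "
from h import *; print(go([.6311,-.0168,.093],2.7))"
```

```text
t: 21.4
tool_pos: [0.6265, -0.0167, 0.1617]
tool_rot: [[-0.048, 0.999, -0.003], [0.999, 0.048, -0.0], [-0.0, -0.003, -1.0]]
wrist_force: [-0.0, 0.3, -1.6]
width: 0.483
gripper_force: 61.4
(array([-0.3,  4.8, 68.6]), np.float64(0.1), 'q7', np.float64(0.35))
```

```bash
python3 -m jog '[0,4,25,0,1,0,4,45,0,1,0,4,60,0,1,0,4,67,0,1,0,4,70,0,1,0,4,71,0,1]'; python3 -m jog '[0,0,0,0,-0.5,0,0,0,0,-1,0,0,0,0,-1,0,0,-40,0,-1,0,0,-85,0,-1,0,0,-130,0,-1,0,0,-170,0,-1,0,0,-170,0,-1]'; python3 -c "
from h import *
f=grab('wrist','w6'); cv2.imwrite('pics/w6c.png',f['bgr'][:280,200:460]); print(go([.4265,.167,.25],-18))"
```

```text
t: 22.0
tool_pos: [0.632, -0.0166, 0.093]
tool_rot: [[-0.048, 0.999, 0.001], [0.999, 0.048, 0.0], [0.0, 0.001, -1.0]]
wrist_force: [0.8, 0.3, -0.0]
width: 0.485
gripper_force: 61.4
t: 22.8
tool_pos: [0.6346, -0.0175, 0.2692]
tool_rot: [[-0.047, 0.999, 0.01], [0.999, 0.047, 0.001], [0.0, 0.01, -1.0]]
wrist_force: [1.0, -0.7, 1.1]
width: 1.001
gripper_force: 0.0
(array([ 193.6, -198. ,   14.9]), np.float64(20.7), 'q7', np.float64(0.29))
```

View pics/w6c.png

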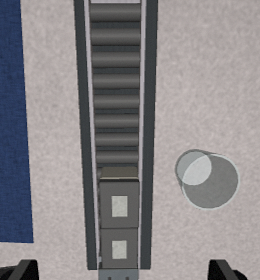

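The two cases now form a closed row against the stop, with labels at crop (120,206) and (120,250). Next is the case near (0.4265, 0.167).

```bash
python3 -m jog '[32,-33,0,4,-1,65,-66,0,8,-1,97,-99,5,12,-1,130,-132,10,16,-1,160,-165,15,20,-1,185,-190,15,20.7,-1,193,-198,15,20.7,-1,193,-198,15,20.7,-1]'; python3 -c "
from h import *
for o in meas(grab('wrist')): print(*o)
print(go([.4265,.167,.021],-18))"
```

```text
t: 23.65
tool_pos: [0.4229, 0.1684, 0.2468]
tool_rot: [[0.304, 0.953, -0.002], [0.953, -0.304, 0.0], [-0.0, -0.002, -1.0]]
wrist_force: [0.8, -1.1, -0.1]
width: 0.997
gripper_force: 0.0
[301.8  74.1] [0.4366 0.28  ] long 76.6 label mm 24 16 area 2305
[325.1 176.6] [0.4267 0.1682] long 68.5 label mm 24 15 area 1877
[416.4 307.4] [ 0.4898 -0.043 ] long 113.2 label mm 5 5 area 251
(array([  0.5,   2.5, 226.1]), np.float64(0.2), 'q7', np.float64(-0.68))
```

```bash
python3 -m jog '[1,4,45,1,-1,1,4,90,1,-1,1,4,135,1,-1,1,4,180,1,-1,1,4,212,1,-1,1,4,226,1,-1,1,4,226,1,-1,1,4,226,1,1]'; python3 -m jog '[0,0,0,0,1,0,0,0,0,1,0,0,0,0,1,0,0,0,0,1,0,0,0,0,1,0,0,0,0,1]'; python3 -m jog '[0,0,-40,0,1,0,0,-80,0,1,0,0,-120,0,1,0,0,-160,0,1,0,0,-160,0,1]'; python3 -c "
from h import *; print(go([.6285,.0378,.17],2.7))"
```

```text
t: 24.5
tool_pos: [0.4298, 0.1652, 0.0216]
tool_rot: [[0.327, 0.945, 0.0], [0.945, -0.327, -0.001], [-0.001, 0.0, -1.0]]
wrist_force: [0.4, -0.2, 0.2]
width: 0.855
gripper_force: 0.0
t: 25.1
tool_pos: [0.4296, 0.167, 0.0227]
tool_rot: [[0.325, 0.946, 0.002], [0.946, -0.325, 0.001], [0.002, 0.001, -1.0]]
wrist_force: [-1.8, -0.7, 4.7]
width: 0.484
gripper_force: 60.7
t: 25.6
tool_pos: [0.4316, 0.1676, 0.1863]
tool_rot: [[0.325, 0.946, 0.006], [0.946, -0.325, 0.006], [0.008, 0.004, -1.0]]
wrist_force: [0.5, 0.3, -1.5]
width: 0.482
gripper_force: 61.9
(array([-58.9, 228.3,  16.8]), np.float64(-21.7), 'q7', np.float64(-0.56))
```

```bash
python3 -m jog '[-11,42,0,-4,1,-22,84,0,-8,1,-33,126,0,-12,1,-43,168,2,-16,1,-52,206,8,-20,1,-59,228,13,-21.7,1,-59,228,16,-21.7,1,-59,228,16,-21.7,1]'; python3 -c "
from h import *; print(go([.6285,.0378,.098],2.7))"
```

```text
t: 26.4
tool_pos: [0.6245, 0.0363, 0.1642]
tool_rot: [[-0.046, 0.999, -0.002], [0.999, 0.046, -0.0], [0.0, -0.002, -1.0]]
wrist_force: [-0.4, 0.5, -1.5]
width: 0.481
gripper_force: 61.8
(array([ 1.3,  4.3, 66.2]), np.float64(-0.1), 'q7', np.float64(0.26))
```

```bash
python3 -m jog '[1,4,25,0,1,1,4,45,0,1,1,4,58,0,1,1,4,65,0,1,1,4,68,0,1,1,4,68,0,1]'; python3 -m jog '[0,0,0,0,-0.5,0,0,0,0,-1,0,0,0,0,-1,0,0,-40,0,-1,0,0,-85,0,-1,0,0,-130,0,-1,0,0,-160,0,-1,0,0,-160,0,-1]'; python3 -c "
from h import *
print(go([.4366,.28,.25],-13.3))"
```

```text
t: 27.0
tool_pos: [0.6294, 0.0381, 0.0979]
tool_rot: [[-0.048, 0.999, 0.0], [0.999, 0.048, 0.0], [0.0, 0.0, -1.0]]
wrist_force: [0.0, -0.8, -0.8]
width: 0.485
gripper_force: 61.9
t: 27.8
tool_pos: [0.6317, 0.0372, 0.263]
tool_rot: [[-0.047, 0.999, 0.008], [0.999, 0.047, 0.002], [0.001, 0.008, -1.0]]
wrist_force: [0.8, 0.1, -0.2]
width: 1.002
gripper_force: 0.0
(array([ 251.7, -183.6,   11.8]), np.float64(16.0), 'q7', np.float64(0.2))
```

```bash
python3 -m jog '[38,-27,0,2,-1,75,-54,2,4,-1,113,-82,5,7,-1,150,-110,8,10,-1,188,-138,12,13,-1,225,-165,12,16,-1,251,-183,12,16,-1,251,-183,12,16,-1]'; python3 -c "
from h import *
f=grab('wrist','w7')
for o in meas(f): print(*o)
print(go([.4366,.28,.021],-13.3))"
```

```text
t: 28.6
tool_pos: [0.4311, 0.2843, 0.2449]
tool_rot: [[0.222, 0.975, -0.002], [0.975, -0.222, 0.001], [0.0, -0.002, -1.0]]
wrist_force: [-0.5, 0.7, -0.6]
width: 1.001
gripper_force: 0.0
[327.5 180.5] [0.4365 0.2798] long 77.2 label mm 23 15 area 1889
(array([ -0.9,   4.2, 224.2]), np.float64(0.3), 'q7', np.float64(-0.68))
```

```bash
python3 -m jog '[-1,4,45,0.3,-1,-1,4,90,0.3,-1,-1,4,135,0.3,-1,-1,4,180,0.3,-1,-1,4,212,0.3,-1,-1,4,224,0.3,-1,-1,4,224,0.3,-1,-1,4,224,0.3,1]'; python3 -m jog '[0,0,0,0,1,0,0,0,0,1,0,0,0,0,1,0,0,0,0,1,0,0,0,0,1,0,0,0,0,1]'; python3 -m jog '[0,0,-40,0,1,0,0,-80,0,1,0,0,-120,0,1,0,0,-160,0,1,0,0,-160,0,1]'; python3 -c "
from h import *; print(go([.6259,.0915,.17],2.7))"
```

```text
t: 29.45
tool_pos: [0.4396, 0.2776, 0.0228]
tool_rot: [[0.236, 0.972, 0.001], [0.972, -0.236, 0.001], [0.001, 0.001, -1.0]]
wrist_force: [0.2, 0.1, 0.5]
width: 0.859
gripper_force: 0.0
t: 30.05
tool_pos: [0.439, 0.2788, 0.0232]
tool_rot: [[0.234, 0.972, 0.002], [0.972, -0.234, 0.002], [0.003, 0.001, -1.0]]
wrist_force: [-1.0, -1.0, 7.9]
width: 0.486
gripper_force: 61.2
t: 30.55
tool_pos: [0.4409, 0.2794, 0.187]
tool_rot: [[0.235, 0.972, 0.006], [0.972, -0.235, 0.007], [0.008, 0.004, -1.0]]
wrist_force: [0.7, 1.2, -1.6]
width: 0.484
gripper_force: 61.4
(array([-139.3,  223.8,   16.9]), np.float64(-16.3), 'q7', np.float64(-0.6))
```

```bash
python3 -m jog '[-25,40,0,-3,1,-50,80,0,-6,1,-75,120,0,-9,1,-100,160,2,-12,1,-122,198,8,-15,1,-139,224,13,-16.3,1,-139,224,16,-16.3,1,-139,224,16,-16.3,1]'; python3 -c "
from h import *; print(go([.6259,.0915,.104],2.7))"
```

```text
t: 31.35
tool_pos: [0.6229, 0.0895, 0.1646]
tool_rot: [[-0.046, 0.999, -0.002], [0.999, 0.046, -0.0], [-0.0, -0.002, -1.0]]
wrist_force: [0.3, 1.1, -1.8]
width: 0.484
gripper_force: 61.4
(array([ 1.9,  3.2, 60.6]), np.float64(-0.1), 'q7', np.float64(0.16))
```

```bash
python3 -m jog '[2,3,25,0,1,2,3,42,0,1,2,3,53,0,1,2,3,59,0,1,2,3,62,0,1,2,3,62,0,1]'; python3 -m jog '[0,0,0,0,-0.5,0,0,0,0,-1,0,0,0,0,-1,0,0,-40,0,-1,0,0,-85,0,-1,0,0,-130,0,-1,0,0,-170,0,-1,0,0,-210,0,-1]'; python3 -m jog '[-30,-10,0,0,-1,-60,-20,0,0,-1,-60,-20,0,0,-1,-60,-20,0,0,-1,-60,-20,0,0,-1,-60,-20,0,0,-1,-60,-20,0,0,-1,-60,-20,0,0,-1]'; python3 -c "
from h import *
f=grab('wrist','w8'); cv2.imwrite('pics/w8c.png',f['bgr'][:300])
print(monitor.state()['tool_pos'])"
```

```text
t: 31.95
tool_pos: [0.6264, 0.0927, 0.1039]
tool_rot: [[-0.048, 0.999, 0.0], [0.999, 0.048, 0.0], [0.0, 0.0, -1.0]]
wrist_force: [0.8, -0.1, -0.4]
width: 0.482
gripper_force: 61.4
t: 32.75
tool_pos: [0.6262, 0.0921, 0.316]
tool_rot: [[-0.047, 0.999, 0.001], [0.999, 0.047, 0.0], [0.0, 0.001, -1.0]]
wrist_force: [0.4, 1.3, -0.1]
width: 1.002
gripper_force: 0.0
t: 33.55
tool_pos: [0.6093, 0.0321, 0.3134]
tool_rot: [[-0.048, 0.999, -0.0], [0.999, 0.048, -0.0], [-0.0, -0.0, -1.0]]
wrist_force: [-0.4, 0.7, 0.2]
width: 1.003
gripper_force: 0.0
[0.60926286 0.03192791 0.31343761]
```

View pics/w8c.png

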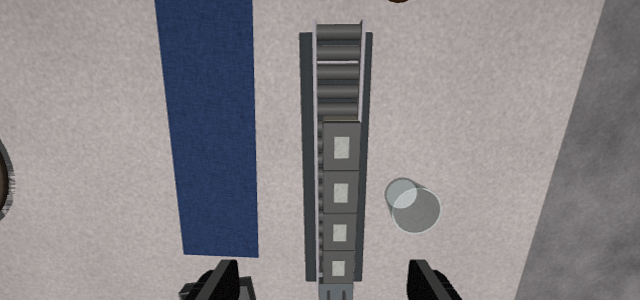

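The four cases stand in one closed row, with labels at (342,147), (341,193), (340,232) and (339,268), and nothing is left on the mat. I'll check the spacing and move to the clamp handle.

```bash
python3 -c "
from h import *; from fit import deck
f=grab('wrist'); R,o=deck(np.load('deck.npy'))
for u in[(342,147),(341,193),(340,232),(339,268)]:
    d=R.T@ray(f,u); e=R.T@(f['o']-o); print(((e+d*(.056-e[2])/d[2])*1000).round(0))"
python3 -m jog '[-35,-6,0,-8,-1,-70,-12,0,-16,-1,-105,-18,0,-24,-1,-140,-24,0,-32,-1,-175,-30,0,-40,-1,-210,-36,0,-48,-1,-245,-42,0,-56,-1,-263,-46,0,-64,-1]';python3 -m jog '[0,0,0,-8.5,-1,0,0,0,-17,-1,0,0,0,-26,-1,0,0,0,-26,-1]';  python3 -c "
from h import *
print(go([.577,-.2334,.196],92.7))
f=grab('wrist','w9'); cv2.imwrite('pics/w9c.png',f['bgr'][100:400,100:540])"
```

```text
[191.  -3.  56.]
[137.  -3.  56.]
[84. -3. 56.]
[29. -3. 56.]
t: 34.45
tool_pos: [0.5746, -0.2372, 0.3138]
tool_rot: [[-0.919, 0.393, -0.0], [0.393, 0.919, -0.002], [-0.0, -0.001, -1.0]]
wrist_force: [-0.9, -0.6, 0.0]
width: 1.001
gripper_force: 0.0
t: 34.85
tool_pos: [0.5758, -0.2335, 0.3136]
tool_rot: [[-0.999, -0.05, 0.0], [-0.05, 0.999, 0.0], [-0.0, 0.0, -1.0]]
wrist_force: [0.0, -0.2, -0.4]
width: 1.001
gripper_force: 0.0
(array([ -1.2,   0. , 117.6]), np.float64(0.2), 'q7', np.float64(2.09))
```

View pics/w9c.png

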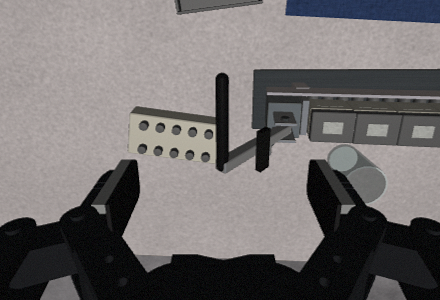

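The cases are 54 mm apart. The handle bar, at crop (222,120), is centred between the fingers, so I'll descend and grip it.

```bash
python3 -m jog '[0,0,40,0,-1,0,0,75,0,-1,0,0,100,0,-1,0,0,115,0,-1,0,0,118,0,-1,0,0,118,0,-1,0,0,118,0,1,0,0,118,0,1]'; python3 -m jog '[0,0,0,0,1,0,0,0,0,1,0,0,0,0,1,0,0,0,0,1,0,0,0,0,1,0,0,0,0,1]'
```

```text
t: 35.7
tool_pos: [0.5765, -0.2337, 0.197]
tool_rot: [[-0.999, -0.047, 0.002], [-0.047, 0.999, -0.001], [-0.002, -0.001, -1.0]]
wrist_force: [-0.2, 0.4, -0.6]
width: 0.69
gripper_force: 0.0
t: 36.3
tool_pos: [0.576, -0.2344, 0.1961]
tool_rot: [[-0.999, -0.047, 0.001], [-0.047, 0.999, -0.001], [-0.001, -0.001, -1.0]]
wrist_force: [0.2, -5.4, 2.9]
width: 0.11
gripper_force: 58.5
```

```bash
python3 -m jog '[0,13.2,-9.9,0,1,0,27.3,-17.6,0,1,0,42.4,-23.2,0,1,0,58,-26.7,0,1,0,74,-28,0,1,0,90,-27,0,1,0,106,-23.8,0,1,0,121,-18.4,0,1]'; python3 -m jog '[0,14.3,7.4,0,1,0,27.4,16.8,0,1,0,39,27.9,0,1,0,49,40.5,0,1]'
```

```text
t: 37.1
tool_pos: [0.5694, -0.1121, 0.2147]
tool_rot: [[-0.999, -0.047, -0.0], [-0.047, 0.999, 0.0], [0.0, 0.0, -1.0]]
wrist_force: [-1.4, -3.5, 2.6]
width: 0.115
gripper_force: 64.9
t: 37.5
tool_pos: [0.5681, -0.062, 0.1724]
tool_rot: [[-0.999, -0.048, 0.001], [-0.048, 0.999, 0.0], [-0.001, 0.0, -1.0]]
wrist_force: [5.4, -2.9, 0.9]
width: 0.112
gripper_force: 64.7
```

Forces are low. Now the last of the swing, then a slow release.

```bash
python3 -m jog '[0,8,13.8,0,1,0,14.3,28.7,0,1,0,18,44,0,1,0,19.7,54,0,1,0,19.8,57,0,1,0,19.8,57,0,1]'; python3 -m jog '[0,0,0,0,-1,0,0,0,0,-1,0,0,0,0,-1,0,0,0,0,-1,0,0,0,0,-1,0,0,-30,0,-1,0,0,-70,0,-1,0,0,-110,0,-1]'; python3 -m jog '[20,0,-45,0,-1,40,0,-90,0,-1,50,0,-110,0,-1,50,0,-110,0,-1,50,0,-110,0,-1]'; python3 -c "
from h import *
f=grab('wrist','w10'); g=grab('side','s2'); a=f['bgr'][60:260,160:560]; b=cv2.resize(g['bgr'][140:320,240:440],None,fx=2,fy=2)
cv2.imwrite('pics/fin.png',np.vstack([cv2.resize(a,None,fx=1.0,fy=1.0),b]))"
```

```text
t: 38.1
tool_pos: [0.569, -0.0437, 0.1185]
tool_rot: [[-0.999, -0.047, 0.005], [-0.047, 0.999, 0.001], [-0.005, 0.001, -1.0]]
wrist_force: [0.8, 0.6, 19.5]
width: 0.111
gripper_force: 69.7
t: 38.9
tool_pos: [0.5662, -0.0439, 0.2273]
tool_rot: [[-0.999, -0.047, -0.002], [-0.047, 0.999, -0.0], [0.002, -0.0, -1.0]]
wrist_force: [0.6, -0.3, -0.1]
width: 1.004
gripper_force: 0.0
t: 39.4
tool_pos: [0.5167, -0.046, 0.3364]
tool_rot: [[-0.999, -0.048, 0.001], [-0.048, 0.999, 0.001], [-0.001, 0.001, -1.0]]
wrist_force: [0.5, 0.2, -0.5]
width: 0.999
gripper_force: 0.0
```

View pics/fin.png

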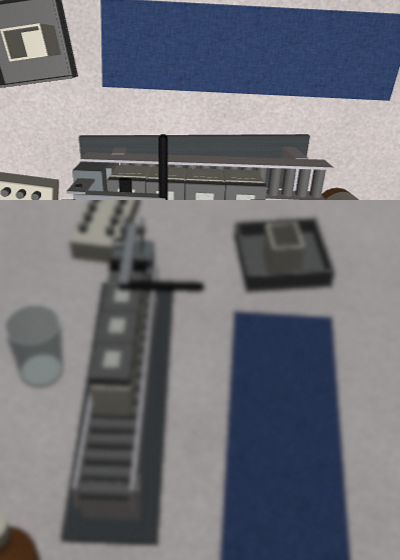

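The final views show the clamp down on the first case, the four cases in a closed row, and the empty standing in the tray. The bottle and beaker haven't moved and the robot is clear of everything.

```bash
python3 -c "
from plant import workorder
print(workorder.hand_in())"
```

```text
the job is handed in; nothing more can be done
None
```

The job is handed in with no verdict returned: the last pictures show the empty case in the return tray, all four lidded cases in one closed row against the stop with the clamp down on the first, and the bottle and beaker where they were.

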